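# Nest the tapered paint cups, leave the square pot

## Robot

A 6-joint arm with a two-finger parallel gripper is mounted at the origin on a cart in front of the work surface, level with it; the furniture and walls round the work are solid. World frame = base frame: x ahead of the robot, y to its left, z up, the work surface at z = 0. Lengths are in m, angles in rad, forces in N, time in s.
With the tool pointing down it reaches from about 0.35 to 0.975 m from the base axis. Payload 4.9 kg.
Tool frame: the origin (TCP) lies between the finger pads; the fingertips stand 25 mm ahead of it and the grasp point (between the pads) lies 6 mm ahead of it (manip.tcp_to_tips is the z of the fingertips in the tool frame, in m); z points along the fingers, y is the line along which they close (so a half turn about z gives the same grasp; the last joint's range is limited). The gripper opens to 85 mm and grips with 20 to 120 N. Pads are 22 mm wide; open, the fingers measure 114 mm over their backs; the gripper's body (76 mm by 85 mm) begins 54 mm behind the grasp point. The pads swing forward as they close: fully open they stand 13 mm farther back than shut.
Start: joints at [-1.418, 0.053, 1.613, -0, 1.476, -0.119], TCP at [0.168, -0.602, 0.223] pointing down, gripper open.
Joint ranges: [-3.01, 3.01], [-1.01, 2.22], [0.06, 2.58], [-1.02, 4.17], [0.09, 2.62], [-3.14, 3.14]. Speed limits (rad/s): [2.57, 2.57, 3.14, 3.14, 3.14, 3.14].

## Interface

Orientations are given as a unit quaternion [w, x, y, z].
In Python, from plant import manip gives the robot as it stands. The module is installed in compiled form; this text tells all that it offers.
- The arm moves only by the tool arm_command, never from a script. Its argument "moves" is a list of rows, each a list of 3 entries, a list of its own where there are three numbers: the opening, from -1 (shut) to 1 (fully open), then the shift along the tool's x, y, z in units of 0.15 m (1.0 is 0.15 m), then the turn about the tool's z in units of 2 pi rad (1.0 is 2 pi rad). A call has 1 to 20 rows; each row is the pose to reach, as a shift and turn from the pose commanded when the call began, along the tool's axes at that moment, turning the shorter way round; what a row does not reach only later rows make up. A row lasts 1/12 s, in which the tool goes at most 41.7 mm and 7.16 degrees, less where a joint would pass 70% of its speed; a pose out of reach is approached as far as the arm can. A call with a number of a shift or a turn outside -1 to 1 is refused whole. A call with a gripper value outside its range is refused whole. The fingers move at their own pace and stop on an object; the grip force is fixed at half the most. Time passes only in rows, so rows that repeat a pose let the fingers close. It gives the time, the measured TCP pose, the force, the opening and the grip force at its end, in the units of the state.
- manip.state(): the state, without advancing time (a new reading comes with each control period).
- manip.grab_frame(name): name is "side" or "top" or "wrist"; returns a dict with "frame" (400x640x3 uint8, red, green, blue), "fx", "fy", "cx", "cy" (pixels), "k1" (the pictures are not rectified: a ray, as slopes to the right and down, at radius r is drawn at 1 + k1 r^2 times it, then the intrinsics apply), "R" (3x3) and "t" (3): a world point X has camera coordinates R X + t. Camera axes: x right, y down, z forward; pixel columns grow to the right and rows downward; lengths in m; the calibration is good to about 2 mm. A picture is of the moment at which its call begins. There is no depth.
- manip.job_done(): hands the job in; it is judged then, once.
Trained networks look in a picture, given as the dict that the camera call returned (one of the last four; its "shot" number tells which), for a name from the list of things; names that differ only in an ending like _2 or _b are one class to them, and where a whole thing is asked for, a point or a joint stands for the part that bears it (a point fixed in the world has none). Each returns a list of dicts, best first, with "confidence" (0 to 1); they miss things now and then, are a little off and sometimes report something else, mostly with a low value. They report only what shows in the picture. A call takes as long as a camera call. They do not tell look-alikes from the thing itself.
- manip.search_frame(picture, target): "extent" ([left, top, right, bottom] in pixels, round what is visible of it).
The state is a dict: "time": time; "joint_pos": joint angles; "joint_vel": joint speeds; "joint_efforts": joint torques, N m; "tool_pos": TCP position; "tool_rot": TCP orientation; "contact_force": force on the tool from outside, world axes, zero at the start; "ft_torque": the same for the moment, N m; "gripper_width": opening from 0.0 (shut) to 1.0 (fully open); "grasp_force": force on a finger pad.
Only numpy, scipy, OpenCV 4.12 (cv2) and the standard library are available. Lean on these libraries where they do the work, as an engineer would, in place of code of your own. Each camera call takes 0.05 s, during which the arm holds its last target. There are 200 camera calls.

## Task

Packing up the painting bench: take the two white round tapered paint cups out of the slanted wooden stand and nest them, upright and fully home, one after the other on the stack of the same cups, lowering each into the one below before you let it go. The square white brush-washing pot will not nest with them, so it stays in its pocket in the stand. Leave the stack standing where it is and do not disturb the ink jars or the brush.

Things in the scene. Friction and masses are not known exactly. Their poses are not given: they have to be found in the camera images.
- cup_a: White round tapered paint cup in a pocket of the slanted stand. 78 mm high, 70 g. Origin at the centre of its underside, z along its axis to the mouth. Outside diameter 38 mm at the foot, 55 mm at 52 mm height; there a square shoulder steps out to a straight collar, 67 mm outside, from 52 mm up to the rim at 78 mm: grip it across the collar. Rim wall 4 mm, mouth 59 mm inside.
- cup_b: A second such cup, alike in every way, in another pocket of the stand. Fully home in a nest, a cup's shoulder sits on the rim of the cup below: its origin is then 26 mm above the lower cup's origin and its 26 mm collar stands free above the lower rim. Sideways room is about 10 mm each way as the foot enters, 2 mm when home.
- washer: Square white brush-washing pot, 54 x 54 mm and 76 mm high, straight 4 mm walls and one partition across its inside; in the remaining pocket of the stand (which pocket holds which piece varies). Origin at the centre of its underside, z to its mouth. It does not nest with the cups and stays where it is.
- stack_low: Lowest cup of the stack: the same kind as cup_a, standing upright on the table, loose, 70 g. Origin at the centre of its underside, z up.
- stack_top: Second cup of the stack, the same kind, nested home in stack_low: its origin is 26 mm above the table and its rim 104 mm. Loose, 70 g. Origin at the centre of its underside, z up. The first cup from the stand goes into this one, the second into the first.
- pot_stand: Slanted beech stand, fixed, 304 mm wide, to 99 mm high: three square pockets 104 mm apart along its y. They lean 27 to 29 degrees from vertical, mouths looking up and to the stand's -x (towards the robot at yaw 0). 66 mm wide, 48 mm deep: cups stand out 30 mm along their axis, loose, mouth centres 42 mm to the -x side of the origin, 106 mm above the table. Origin: centre of the underside, z up.
- ink_black: Jar of black ink, white with a black band, 50 mm diameter and 62 mm high, standing beyond the stack. Leave alone. Origin at the centre of its underside.
- ink_red: Jar of red ink, white with a red band, 46 mm diameter and 57 mm high, standing beyond the stack. Leave alone. Origin at the centre of its underside.
- brush: Ink brush with a wooden handle, 135 mm long and 10 mm thick, lying on the table in front of the stand. Leave alone. Origin at its underside, long axis along its y.
Mind the look-alikes: they are no part of the job. Leave any turquoise look-alike of the cup_b alone.

How it is judged:
By the outcome, as a careful person would: the job done as asked, in the order asked, and still so for the second after the job is handed in, with the robot touching nothing.
It also fails if it takes over 54 s, if anything falls off the work surface, if the arm or the gripper's body presses on something with over 40 N, if the wrist force passes 120 N, or if a joint passes its speed limit or range.

## Working session

There is one attempt and no reset: what is moved stays moved. The work goes in short steps, Python scripts to look and compute and a tool call to move; the robot and the scene stay as the last step left them, time stands still between calls to the robot, and variables do not carry over. Pictures are saved under pics/ and viewed, at most 10 in all, crops included, and the job is handed in when it is done.

Besides the shell and the picture viewer there is one more tool, called after "Call:" as name([rows], argument=value, ...), one row to a line, values as JSON. arm_command: Moves the arm, as the interface text tells. Shifts and turns lie within -1 to 1; 1 stands for 0.15 m of shift or 2 pi rad of turn. Its arguments: {"type":"object","properties":{"moves":{"type":"array"}},"required":["moves"]}

```bash
mkdir -p pics; cat > h.py <<'E'
import numpy as np, cv2
from plant import manip
def save(n,f): cv2.imwrite(f'pics/{n}.png',f['frame'][:,:,::-1])
E
python3 - <<'E'
from h import *
import numpy as np
np.set_printoptions(precision=4,suppress=True)
s=manip.state(); print(s['time'],s['tool_pos'],s['tool_rot'],manip.tcp_to_tips)
fr=[]
for n in('side','top'):
    f=manip.grab_frame(n); save(n+'0',f); fr.append(f['frame'])
    print(n,f['fx'],f['fy'],f['cx'],f['cy'],f['k1']); print(f['R'],f['t'])
    for t in('cup_a','stack_top','stack_low','washer','pot_stand','ink_black','ink_red','brush'):
        print(t,[(np.round(d['extent']).astype(int).tolist(),round(d['confidence'],2)) for d in manip.search_frame(f,t)[:6]])
E
```

```text
0.0 [ 0.1677 -0.6014  0.2219] [-0.0011  0.9908  0.1355 -0.    ] 0.025
side 428.79458341238825 428.79458341238825 316.90390951607367 198.3104381814558 0.02433837015458397
[[-0.9959 -0.0878  0.0216]
 [-0.0722  0.6276 -0.7752]
 [ 0.0545 -0.7736 -0.6314]] [0.5247 0.0301 1.2436]
cup_a [([280, 123, 296, 141], 0.67), ([318, 170, 351, 199], 0.65), ([315, 217, 341, 247], 0.65), ([282, 153, 303, 176], 0.59), ([282, 138, 302, 151], 0.54)]
stack_top [([302, 243, 334, 272], 0.97)]
stack_low []
washer [([277, 178, 303, 203], 0.61)]
pot_stand [([260, 137, 300, 224], 0.85)]
ink_black [([267, 242, 289, 273], 0.74), ([304, 267, 334, 290], 0.35)]
ink_red [([266, 276, 286, 302], 0.83)]
brush []
top 476.91151546202417 476.91151546202417 320.0398260323733 193.86579794663206 -0.1178054779046909
[[-0.0028 -0.9998  0.0184]
 [-0.9871 -0.0002 -0.1604]
 [ 0.1603 -0.0186 -0.9869]] [0.0583 0.5359 1.1369]
cup_a [([382, 143, 412, 175], 0.81), ([431, 134, 463, 163], 0.66), ([330, 203, 366, 234], 0.64), ([340, 151, 370, 178], 0.62), ([255, 203, 289, 233], 0.58)]
stack_top [([192, 193, 219, 222], 0.64)]
stack_low []
washer [([299, 155, 324, 184], 0.71)]
pot_stand [([289, 134, 412, 183], 0.77)]
ink_black [([221, 206, 223, 218], 0.74), ([220, 162, 242, 185], 0.7)]
ink_red [([185, 163, 205, 189], 0.79)]
brush [([336, 256, 383, 262], 0.45)]
```

View pics/side0.png

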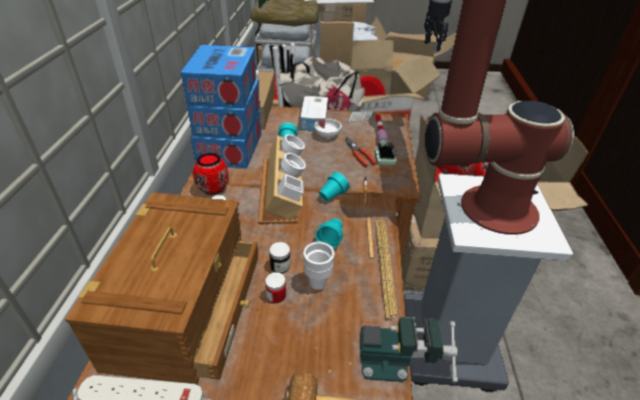

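View pics/top0.png

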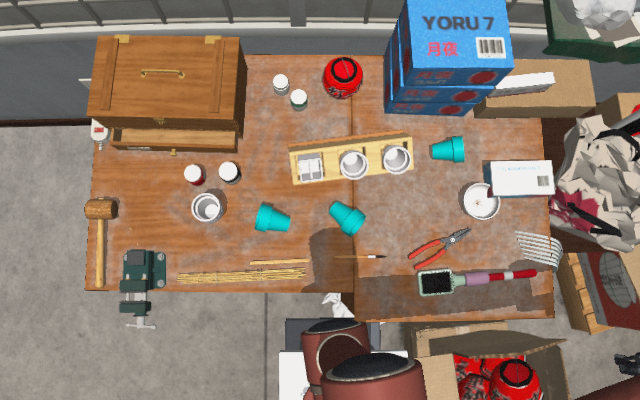

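The side view shows the white stack at (318,265) with the jars left of it, the two cups at (293,145) and (293,163), and the washer at (290,188). In the top view the cups are at (352,163) and (397,158), the washer at (311,168), the stack at (206,207), and the turquoise look-alikes lie on the table.

```bash
cat >> h.py <<'E'
from scipy.optimize import least_squares
np.set_printoptions(precision=4,suppress=True)
def proj(f,X):
    c=np.atleast_2d(X)@np.array(f['R']).T+np.array(f['t']); s=c[:,:2]/c[:,2:]
    s=s*(1+f['k1']*(s**2).sum(1,keepdims=True))
    return s*[f['fx'],f['fy']]+[f['cx'],f['cy']]
def ray(f,uv,z):
    s=(np.array(uv)-[f['cx'],f['cy']])/[f['fx'],f['fy']]; r=s.copy()
    for _ in range(20): r=s/(1+f['k1']*(r@r))
    R=np.array(f['R']); d=R.T@[r[0],r[1],1]; o=-R.T@np.array(f['t'])
    return o+d*(z-o[2])/d[2]
A=np.linspace(0,2*np.pi,60)
def circ(c,ax,r):
    ax=np.array(ax)/np.linalg.norm(ax); u=np.cross(ax,[0,1,0.01]); u/=np.linalg.norm(u); v=np.cross(ax,u)
    return np.array(c)+r*(np.cos(A)[:,None]*u+np.sin(A)[:,None]*v)
def crop(n,f,rings,box,k):
    im=f['frame'][:,:,::-1].copy(); x0,y0,x1,y1=box
    im=cv2.resize(im[y0:y1,x0:x1],None,fx=k,fy=k,interpolation=cv2.INTER_CUBIC)
    for r in rings: cv2.polylines(im,[np.int32((proj(f,r)-[x0,y0]+.5)*k)],True,(0,0,255),1)
    cv2.imwrite(f'pics/{n}.png',im)
E
python3 - <<'E'
from h import *
f=manip.grab_frame('top'); g=manip.grab_frame('side')
L=np.radians(28)
def rings(x,y,yaw,tilt=L,z=.106):
    ax=np.array([-np.cos(yaw)*np.sin(tilt),-np.sin(yaw)*np.sin(tilt),np.cos(tilt)]); m=np.array([x,y,z])
    return [circ(m,ax,.0335),circ(m-.026*ax,ax,.0335),circ(m,ax,.0295)]
def bb(p): return np.r_[p.min(0),p.max(0)]
# initial
yaw=0.
for it in range(2):
    C=[]
    for b in([340,147,370,180],[382,143,412,175]):
        r=lambda p:(bb(np.vstack([proj(f,q) for q in rings(*p,yaw)[:2]]))-b)[[0,1,2]]
        C.append(least_squares(r,ray(f,[(b[0]+b[2])/2,(b[1]+b[3])/2],.106)[:2]).x)
    d=C[0]-C[1]; yaw=np.arctan2(-d[0],d[1])
    print(C,np.degrees(yaw),np.linalg.norm(d))
b=[192,193,219,222]
s=ray(f,[(b[0]+b[2])/2,(b[1]+b[3])/2],.104)
print('stack',s, 'side', ray(g,[318,250],.104))
st=[circ([s[0],s[1],z],[0,0,1],r) for z,r in((.104,.0335),(.104,.0295),(.078,.0335),(.0,.019))]
R=sum([rings(*c,yaw) for c in C],[])+st
crop('t1',f,R,(180,120,430,240),3.2)
crop('s1',g,R,(250,120,360,300),3.3)
a=cv2.imread('pics/t1.png');b=cv2.imread('pics/s1.png');print(a.shape,b.shape)
E
```

```text
[array([ 0.5991, -0.0251]), array([ 0.6095, -0.1268])] 5.871490892365851 0.10229641107619503
[array([ 0.5991, -0.0257]), array([ 0.6096, -0.1275])] 5.874922737056329 0.10230289612620697
stack [0.4936 0.3267 0.104 ] side [0.4983 0.3215 0.104 ]
(384, 800, 3) (594, 363, 3)
```

View pics/t1.png

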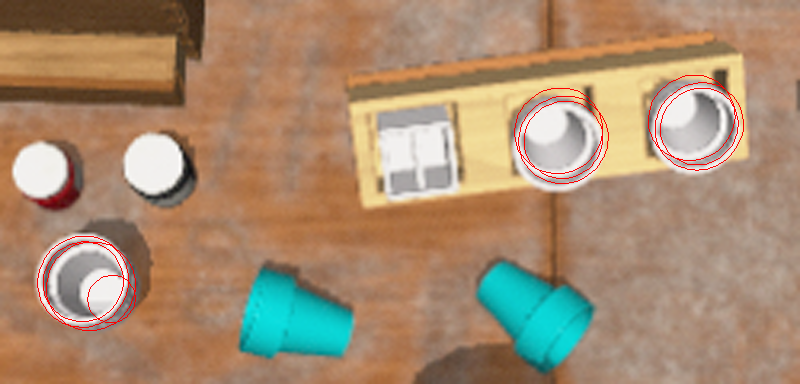

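View pics/s1.png

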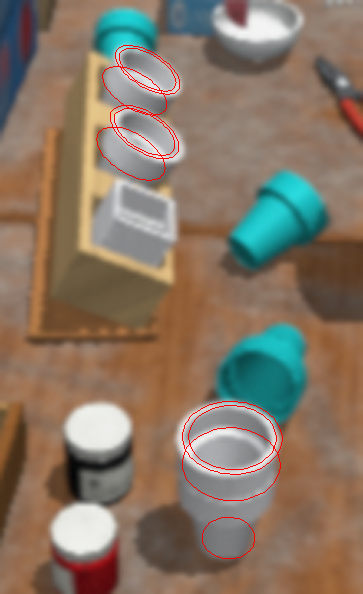

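The rings fit the stack; both cups lie about 2–6 mm nearer the robot than first drawn. I take cup 2 as (0.6065,-0.126), cup 1 as (0.594,-0.023), stand yaw as 7°, and the stack as (0.4945,0.326). Moving towards cup 2.

```bash
cat >> h.py <<'E'
def to(x=None,y=None,z=None,yaw=None):
    s=manip.state(); p=np.array(s['tool_pos']); w,a,b,c=s['tool_rot']
    X=np.array([1-2*(b*b+c*c),2*(a*b+w*c),2*(a*c-w*b)]); th=np.arctan2(X[1],X[0])
    d=np.array([p[0] if x is None else x,p[1] if y is None else y,p[2] if z is None else z])-p
    l=np.array([d[0]*np.cos(th)+d[1]*np.sin(th),d[0]*np.sin(th)-d[1]*np.cos(th),-d[2]])
    t=0 if yaw is None else -(np.radians(yaw)-th)/2/np.pi
    print('t',s['time'],'pos',p,'yaw',np.degrees(th),'F',np.array(s['contact_force']),'w',s['gripper_width'],'units',l/.15,'turn',t)
E
```

Call:
arm_command([
  [1,[0.857,-0.592,-0.333],0.0238],
  [1,[0.857,-0.592,-0.333],0.0238],
  [1,[0.857,-0.592,-0.333],0.0238],
  [1,[0.857,-0.592,-0.333],0.0238],
])

```text
time: 1.33
tool_pos: [0.2686, -0.4806, 0.2737]
tool_rot: [0.0, 0.998, 0.061, 0.0]
contact_force: [0.7, -0.4, 0.8]
gripper_width: 0.997
grasp_force: 0.0
```

Call:
arm_command([
  [1,[0.95,-0.8,0],0],
  [1,[0.95,-0.8,0],0],
  [1,[0.95,-0.8,0],0],
  [1,[0.95,-0.8,0],0],
  [1,[0.95,-0.8,0],0],
])

```text
time: 1.75
tool_pos: [0.3969, -0.3423, 0.2734]
tool_rot: [-0.0, 0.998, 0.063, 0.001]
contact_force: [-0.4, -0.0, -0.9]
gripper_width: 1.003
grasp_force: 0.0
```

```bash
python3 -c "
from h import *
to(.56,-.13,.27,7)"
```

```text
t 1.75 pos [ 0.3969 -0.3423  0.2734] yaw 7.199867769971045 F [-0.4068 -0.0127 -0.8601] w 1.0026118801930588 units [ 1.2561 -1.2676  0.0228] turn 0.0005551882499195704
```

Call:
arm_command([
  [1,[0.63,-0.64,0],0],
  [1,[0.63,-0.64,0],0],
  [1,[0.63,-0.64,0],0],
  [1,[0.63,-0.64,0],0],
])

```text
time: 2.08
tool_pos: [0.4791, -0.2345, 0.2733]
tool_rot: [-0.001, 0.998, 0.064, 0.001]
contact_force: [-0.4, -0.7, -0.7]
gripper_width: 1.002
grasp_force: 0.0
```

Call:
arm_command([
  [1,[0.63,-0.64,0.02],0],
  [1,[0.63,-0.64,0.02],0],
  [1,[0.63,-0.64,0.02],0],
  [1,[0.63,-0.64,0.02],0],
  [1,[0.63,-0.64,0.02],0],
])

```text
time: 2.5
tool_pos: [0.5598, -0.1299, 0.2697]
tool_rot: [-0.0, 0.998, 0.063, -0.0]
contact_force: [0.7, -0.2, -1.1]
gripper_width: 0.999
grasp_force: 0.0
```

```bash
python3 - <<'E'
from h import *
f=manip.grab_frame('wrist'); to(.6,-.125,.16,7)
yaw=np.radians(7);L=np.radians(28)
def rings(x,y,z=.106):
    ax=np.array([-np.cos(yaw)*np.sin(L),-np.sin(yaw)*np.sin(L),np.cos(L)]); m=np.array([x,y,z])
    return [circ(m,ax,.0335),circ(m,ax,.0295)]
crop('w1',f,rings(.6065,-.126)+rings(.594,-.023),(0,0,640,400),1.2)
print(proj(f,[[.6065,-.126,.106]]),f['fx'])
print([(np.round(d['extent']).tolist(),d['confidence']) for d in manip.search_frame(f,'cup_a')])
E
```

```text
t 2.55 pos [ 0.559  -0.1314  0.2698] yaw 7.128716637815124 F [-0.3271 -0.525   0.2126] w 1.0012935847793103 units [ 0.2768 -0.0082  0.732 ] turn 0.00035754621615312083
[[318.3466 133.9804]] 293.82243093704056
[([189.0, 86.0, 256.0, 159.0], 0.88), ([286.0, 88.0, 351.0, 155.0], 0.87), ([402.0, 80.0, 477.0, 137.0], 0.81), ([51.0, 166.0, 131.0, 217.0], 0.78), ([193.0, 176.0, 254.0, 243.0], 0.68)]
```

View pics/w1.png

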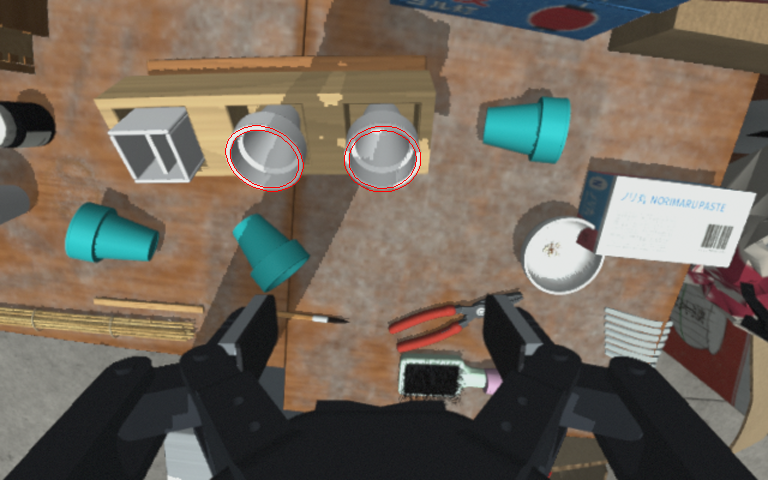

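The wrist view shows the drawn rings sitting on both mouths (cup 2 at about (318,134)), so the positions hold. Descending onto cup 2.

Call:
arm_command([
  [1,[0.336,0,0.6],0],
  [1,[0.336,0,0.6],0],
  [1,[0.336,0,0.6],0],
  [1,[0.336,0,0.6],0],
  [1,[0.336,0,0.6],0],
])

```text
time: 3.02
tool_pos: [0.6074, -0.1271, 0.1788]
tool_rot: [-0.0, 0.998, 0.06, -0.002]
contact_force: [0.7, -0.0, 0.8]
gripper_width: 1.002
grasp_force: 0.0
```

Call:
arm_command([
  [1,[0,0,0.15],0],
  [1,[0,0,0.3],0],
  [1,[0,0,0.4],0],
  [1,[0,0,0.45],0],
  [1,[0,0,0.5],0],
  [1,[0,0,0.5],0],
])

```text
time: 3.52
tool_pos: [0.6085, -0.1264, 0.1055]
tool_rot: [0.0, 0.998, 0.061, 0.0]
contact_force: [-0.8, 0.4, 0.2]
gripper_width: 1.001
grasp_force: 0.0
```

```bash
python3 - <<'E'
from h import *
to(.609,-.1255,.103,7)
f=manip.grab_frame('wrist');crop('w2',f,[],(80,60,560,400),1.6)
E
```

```text
t 3.5167 pos [ 0.6085 -0.1264  0.1055] yaw 6.956172487219296 F [-0.8477  0.3886  0.2242] w 1.0008066302890466 units [ 0.0038 -0.0058  0.0167] turn -0.00012174309105751202
```

View pics/w2.png

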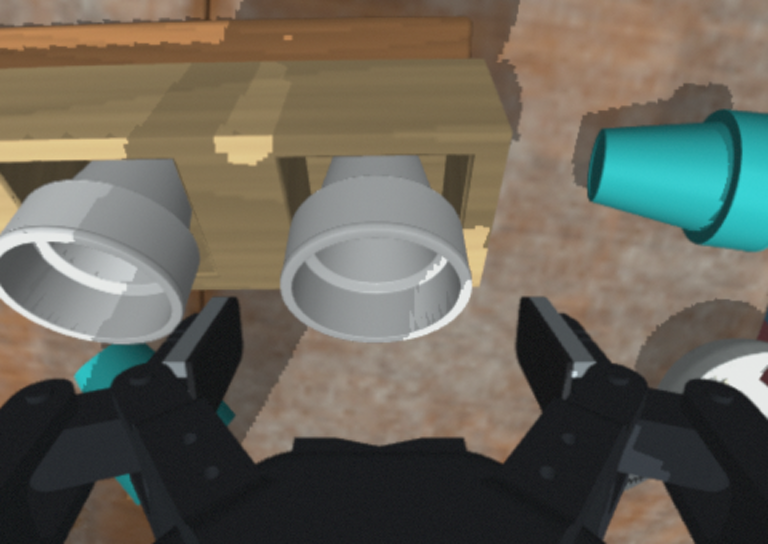

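```bash
python3 - <<'E'
from h import *
f=manip.grab_frame('wrist')
p=np.array(manip.state()['tool_pos']);a=np.radians(7);X=np.array([np.cos(a),np.sin(a),0]);Y=np.array([np.sin(a),-np.cos(a),0])
s=lambda P:(proj(f,P)-[80,60]+.5)*1.6
for z in(-.007,.006,.012,.025):
    print(z,s([p+sy*.0425*Y+sx*.011*X-[0,0,z] for sy in(-1,1) for sx in(-1,1)]).round().tolist())
print('mouth c',s([[.6065,-.126,.106]]))
E
```

```text
-0.007 [[257.0, 331.0], [251.0, 272.0], [502.0, 330.0], [507.0, 272.0]]
0.006 [[265.0, 313.0], [261.0, 257.0], [494.0, 312.0], [498.0, 257.0]]
0.012 [[269.0, 305.0], [265.0, 252.0], [490.0, 305.0], [494.0, 251.0]]
0.025 [[276.0, 291.0], [272.0, 240.0], [483.0, 290.0], [486.0, 240.0]]
mouth c [[377.3937 299.3015]]
```

Call:
arm_command([
  [1,[0.0,0,0.03],0],
  [1,[0,0,0.05],0],
  [0.6,[0,0,0.05],0],
  [0.6,[0,0,0.05],0],
  [0.6,[0,0,0.05],0],
])

```text
time: 4.03
tool_pos: [0.6088, -0.1257, 0.0976]
tool_rot: [-0.0, 0.998, 0.061, 0.0]
contact_force: [-0.1, 1.3, 0.1]
gripper_width: 0.794
grasp_force: 0.0
```

```bash
python3 - <<'E'
from h import *
to(.609,-.1255,.103,7)
f=manip.grab_frame('wrist');crop('w3',f,[],(160,100,480,340),2.4)
R=np.array(f['R']);print('cam',-R.T@np.array(f['t']),R[2])
g=manip.grab_frame('side');cv2.imwrite('pics/tmp.png',g['frame'])
a=cv2.imread('pics/w3.png');b=cv2.resize(g['frame'][100:220,240:360,::-1],(480,480),interpolation=cv2.INTER_CUBIC)
a=cv2.resize(a,(320*2,480)); c=np.hstack([a,b]); cv2.imwrite('pics/w3.png',cv2.resize(c,None,fx=.7,fy=.7)); print(c.shape)
E
```

```text
t 4.0333 pos [ 0.6088 -0.1257  0.0976] yaw 7.011762382402897 F [-0.1119  1.3298  0.0923] w 0.7944907870043088 units [ 0.0012 -0.0012 -0.0359] turn 3.2673284452491344e-05
cam [ 0.6812 -0.1165  0.2491] [-0.2835 -0.0367 -0.9583]
(480, 1120, 3)
```

View pics/w3.png

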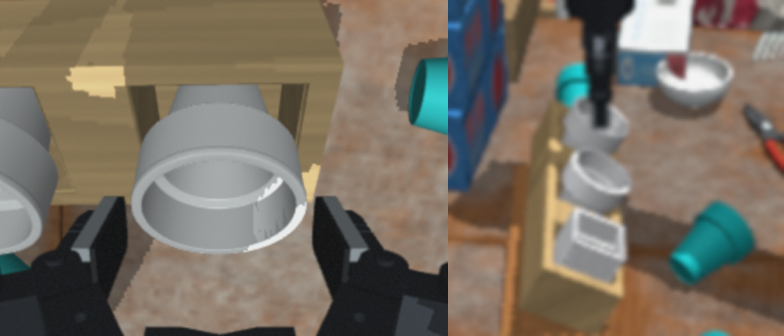

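The side inset shows the near finger over the middle of cup 2's collar with its tip about 10 mm below the rim. The wrist inset shows the pads flanking the collar. Closing.

Call:
arm_command([
  [-1,[0.0,0,0],0],
  [-1,[0,0,0],0],
  [-1,[0,0,0],0],
  [-1,[0,0,0],0],
])

```text
time: 4.47
tool_pos: [0.6112, -0.123, 0.1043]
tool_rot: [-0.002, 0.998, 0.062, 0.002]
contact_force: [1.1, -0.6, 1.3]
gripper_width: 0.234
grasp_force: 0.0
```

```bash
python3 - <<'E'
from h import *
to(.609,-.1255,.103,7)
f=manip.grab_frame('wrist');g=manip.grab_frame('side')
a=cv2.resize(f['frame'][80:320,160:480,::-1],(560,420),interpolation=cv2.INTER_CUBIC);b=cv2.resize(g['frame'][110:200,260:311,::-1],(238,420),interpolation=cv2.INTER_CUBIC)
cv2.imwrite('pics/w4.png',np.hstack([a,b]))
E
```

```text
t 4.4667 pos [ 0.6112 -0.123   0.1043] yaw 7.0751018000062205 F [ 1.073  -0.6139  1.283 ] w 0.233917019427524 units [-0.0163  0.0148  0.0088] turn 0.00020861611112838938
```

View pics/w4.png

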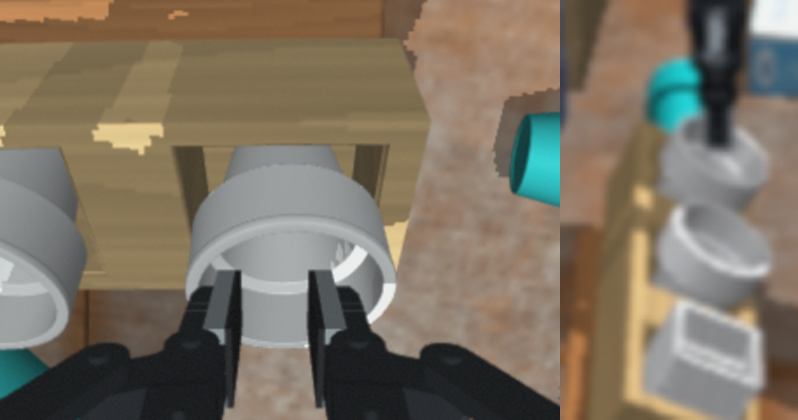

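The fingers slipped off over the rim and are now inside the mouth, and cup 2 still sits in its pocket. The pads were too high, so I raise, open, and go down lower.

Call:
arm_command([
  [-0.6,[0,0,-0.2],0],
  [-0.6,[0,0,-0.35],0],
  [1,[0,0,-0.35],0],
  [1,[0,0,-0.35],0],
  [1,[0,0,-0.35],0],
  [1,[0,0,-0.35],0],
  [1,[0.02,0,-0.2],0],
  [1,[0.02,0,-0.05],0],
  [1,[0.02,0,0.02],0],
  [1,[0.02,0,0.05],0],
  [1,[0.02,0,0.05],0],
])

```text
time: 5.48
tool_pos: [0.6102, -0.1249, 0.0875]
tool_rot: [-0.001, 0.998, 0.061, -0.002]
contact_force: [-0.2, 0.7, 0.3]
gripper_width: 0.996
grasp_force: 0.0
```

```bash
python3 -c "
from h import *
to(.612,-.125,.083,7)"
```

```text
t 5.4833 pos [ 0.6102 -0.1249  0.0875] yaw 6.999427397079126 F [-0.1848  0.6822  0.2534] w 0.9958408483306195 units [0.0118 0.0019 0.0303] turn -1.5905636690957286e-06
```

Call:
arm_command([
  [1,[0.01,0,0.02],0],
  [1,[0.01,0,0.04],0],
  [1,[0.01,0,0.05],0],
  [1,[0.01,0,0.05],0],
])

```text
time: 5.82
tool_pos: [0.6135, -0.1253, 0.083]
tool_rot: [0.0, 0.998, 0.061, 0.0]
contact_force: [-0.6, -0.5, -0.8]
gripper_width: 0.998
grasp_force: 0.0
```

```bash
python3 - <<'E'
from h import *
to(.609,-.1255,.103,7)
f=manip.grab_frame('wrist');g=manip.grab_frame('side')
a=cv2.resize(f['frame'][80:320,160:480,::-1],(560,420),interpolation=cv2.INTER_CUBIC);b=cv2.resize(g['frame'][110:200,260:311,::-1],(238,420),interpolation=cv2.INTER_CUBIC)
cv2.imwrite('pics/w5.png',np.hstack([a,b]))
E
```

```text
t 5.8167 pos [ 0.6135 -0.1253  0.083 ] yaw 7.005973695335565 F [-0.5615 -0.4942 -0.8499] w 0.9983848090130415 units [-0.0301 -0.0022 -0.1335] turn 1.6593598154346684e-05
```

View pics/w5.png

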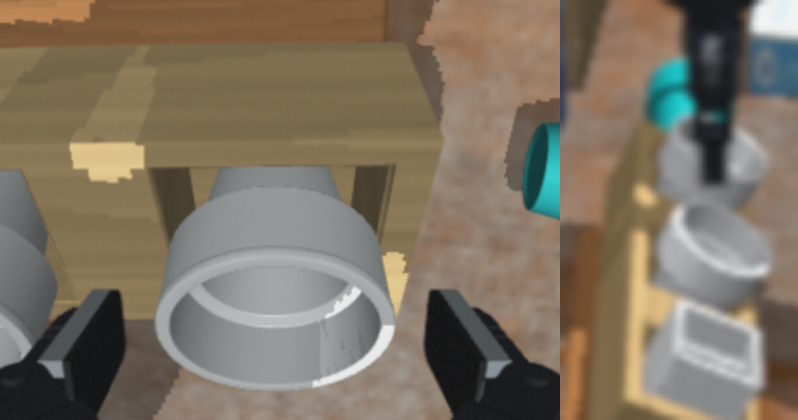

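```bash
python3 - <<'E'
from h import *
g=manip.grab_frame('side')
print('mouth',proj(g,[[.6065,-.126,.106],[.602,-.0925,.106]]))
for y in (.0425,.05,.057):
  for z in(.0,.006,.012,.025): print(y,z,proj(g,[[.6135-.12*y,-.1253+y,.083-z]]))
E
```

```text
mouth [[295.2676 140.8965]
 [295.3434 146.8781]]
0.0425 0.0 [[292.8975 154.9849]]
0.0425 0.006 [[292.9253 156.6566]]
0.0425 0.012 [[292.9528 158.3184]]
0.0425 0.025 [[293.012  161.8855]]
0.05 0.0 [[292.8679 156.3838]]
0.05 0.006 [[292.8958 158.0589]]
0.05 0.012 [[292.9236 159.724 ]]
0.05 0.025 [[292.9832 163.2981]]
0.057 0.0 [[292.8399 157.701 ]]
0.057 0.006 [[292.8681 159.3792]]
0.057 0.012 [[292.8961 161.0474]]
0.057 0.025 [[292.956  164.6281]]
```

All the image evidence (side rows, and the pad gap equal in scale to the mouth) puts the open fingertips near z≈0.104, much higher than the nominal figure. I go down further in small steps, watching the force.

Call:
arm_command([
  [1,[0,0,0.02],0],
  [1,[0,0,0.04],0],
  [1,[0,0,0.06],0],
  [1,[0,0,0.06],0],
])

```text
time: 6.3
tool_pos: [0.6126, -0.125, 0.0724]
tool_rot: [-0.0, 0.998, 0.061, -0.001]
contact_force: [-0.5, -0.1, 0.2]
gripper_width: 0.999
grasp_force: 0.0
```

Call:
arm_command([
  [1,[0,0,0.02],0],
  [1,[0,0,0.04],0],
  [1,[0,0,0.04],0],
])

```text
time: 6.55
tool_pos: [0.6127, -0.125, 0.0666]
tool_rot: [-0.0, 0.998, 0.061, -0.001]
contact_force: [-0.5, -0.5, 0.1]
gripper_width: 0.998
grasp_force: 0.0
```

Call:
arm_command([
  [-1,[0,0,0],0],
  [-1,[0,0,0],0],
  [-1,[0,0,0],0],
  [-1,[0,0,0],0],
  [-1,[0,0,0],0],
])

```text
time: 6.97
tool_pos: [0.6132, -0.1253, 0.0682]
tool_rot: [0.0, 0.998, 0.061, -0.0]
contact_force: [-3.7, 0.3, 4.7]
gripper_width: 0.773
grasp_force: 66.5
```

Firm grip: width 0.773 and 66 N. I pull along the cup axis, then move up and forward so that the pocket's rear edge swings the foot back and sets the cup upright in the pads.

Call:
arm_command([
  [-1,[-0.03,0,-0.06],0],
  [-1,[-0.065,0,-0.12],0],
  [-1,[-0.065,0,-0.12],0],
])

```text
time: 7.22
tool_pos: [0.604, -0.1269, 0.0878]
tool_rot: [0.001, 0.998, 0.061, 0.001]
contact_force: [0.3, -0.9, -0.7]
gripper_width: 0.773
grasp_force: 67.0
```

Call:
arm_command([
  [-1,[0.02,0,-0.03],0],
  [-1,[0.05,0,-0.06],0],
  [-1,[0.08,0,-0.09],0],
  [-1,[0.11,0,-0.115],0],
  [-1,[0.14,0,-0.14],0],
  [-1,[0.165,0,-0.155],0],
  [-1,[0.175,0,-0.155],0],
  [-1,[0.175,0,-0.155],0],
])

```text
time: 7.88
tool_pos: [0.6238, -0.1231, 0.1057]
tool_rot: [-0.001, 0.998, 0.061, -0.009]
contact_force: [-16.0, -1.3, 1.4]
gripper_width: 0.772
grasp_force: 67.3
```

```bash
python3 - <<'E'
from h import *
to()
for n in('wrist','side'):
    f=manip.grab_frame(n); save(n+'_up',f)
    print([(np.round(d['extent']).tolist(),round(d['confidence'],2)) for d in manip.search_frame(f,'cup_a')])
E
```

```text
t 7.8833 pos [ 0.6238 -0.1231  0.1057] yaw 7.0417513833179886 F [-16.0149  -1.2977   1.3663] w 0.7717399175606939 units [ 0.  0. -0.] turn 0
[([242.0, 186.0, 393.0, 333.0], 0.93), ([0.0, 282.0, 54.0, 334.0], 0.72), ([159.0, 344.0, 198.0, 384.0], 0.7), ([446.0, 148.0, 580.0, 236.0], 0.59)]
[([279.0, 153.0, 303.0, 175.0], 0.93), ([317.0, 219.0, 340.0, 246.0], 0.79), ([280.0, 128.0, 301.0, 150.0], 0.75), ([317.0, 172.0, 349.0, 201.0], 0.74)]
```

```bash
cat >> h.py <<'E'
def cupbox(f,p,th,yaw=7,piv=.025,d=.013,full=False):
    a=np.radians(yaw);t=np.radians(th)
    X=np.array([np.cos(a),np.sin(a),0]); ax=-np.sin(t)*X+np.cos(t)*np.array([0,0,1])
    m=np.array(p)+[0,0,piv]+ax*d
    pr=[proj(f,circ(m-h*ax,ax,r)) for h,r in((0,.0335),(.026,.0335),(.026,.0275),(.078,.019))]
    q=np.vstack(pr); return np.r_[q.min(0),q.max(0)].round(),np.r_[pr[0].min(0),pr[0].max(0)].round()
E
python3 - <<'E'
from h import *
p=manip.state()['tool_pos']
f=manip.grab_frame('wrist');g=manip.grab_frame('side')
for t in(28,20,14,7,0,-7): print(t,*cupbox(f,p,t),cupbox(g,p,t)[0])
# bright mask profile in column through cup centre
im=cv2.cvtColor(f['frame'],cv2.COLOR_RGB2GRAY); print(im[150:345:5,316])
E
```

```text
28 [242. 153. 391. 320.] [242. 250. 391. 320.] [274. 123. 301. 154.]
20 [241. 163. 392. 327.] [241. 237. 392. 327.] [277. 124. 301. 155.]
14 [241. 171. 392. 332.] [241. 228. 392. 332.] [278. 124. 301. 155.]
7 [241. 180. 392. 337.] [241. 219. 392. 337.] [278. 124. 301. 156.]
0 [241. 190. 392. 341.] [241. 211. 392. 341.] [278. 125. 301. 156.]
-7 [241. 194. 392. 345.] [241. 204. 392. 345.] [278. 124. 301. 156.]
[112 113 112 109 110 119 119 117 117 127 135 135 134 134 135 141 190 181
 150 150 150 150 149 149 150 150 149 153 197 148 135 135 134 134 135 136
 186 134  30]
```

The mouth's rows (230–332) match a remaining tilt of about 14°, so the trick works. Pushing on.

Call:
arm_command([
  [-1,[0.02,0,-0.01],0],
  [-1,[0.04,0,-0.02],0],
  [-1,[0.06,0,-0.03],0],
  [-1,[0.08,0,-0.03],0],
  [-1,[0.08,0,-0.03],0],
])

```text
time: 8.6
tool_pos: [0.637, -0.1209, 0.1115]
tool_rot: [-0.002, 0.998, 0.061, -0.007]
contact_force: [-13.7, 2.0, 3.8]
gripper_width: 0.767
grasp_force: 66.0
```

```bash
cat >> h.py <<'E'
def tilt():
    p=manip.state()['tool_pos'];f=manip.grab_frame('wrist'); to()
    im=cv2.cvtColor(f['frame'],cv2.COLOR_RGB2GRAY); c=im[150:370,314:319].mean(1)
    print([(150+i,int(c[i])) for i in range(1,219) if c[i]>170 and c[i]>=c[i-1] and c[i]>=c[i+1]], np.round(c[::6]).astype(int).tolist())
    for t in(14,7,0,-7): print(t,cupbox(f,p,t)[1])
E
python3 -c "
from h import *
tilt()"
```

```text
t 8.65 pos [ 0.637  -0.1209  0.1115] yaw 7.045193469485871 F [-14.0851   0.254    3.8501] w 0.7679061512879638 units [ 0.  0. -0.] turn 0
[(222, 203), (223, 203), (228, 198), (231, 199), (232, 199), (233, 199), (235, 200), (236, 200), (238, 200), (240, 200), (241, 200), (243, 199), (245, 200), (307, 213), (309, 214), (311, 213)] [117, 118, 113, 115, 115, 116, 111, 115, 121, 112, 112, 113, 204, 199, 200, 200, 199, 128, 129, 129, 128, 129, 129, 129, 128, 129, 213, 200, 113, 114, 114, 114, 27, 30, 30, 29, 30]
14 [241. 228. 392. 332.]
7 [241. 218. 392. 337.]
0 [241. 211. 392. 341.]
-7 [241. 204. 392. 345.]
```

Call:
arm_command([
  [-1,[-0.02,0,-0.2],0],
  [-1,[-0.06,0,-0.45],0],
  [-1,[-0.06,-0.1,-0.7],0],
  [-1,[-0.06,-0.1,-0.9],0],
  [-1,[-0.06,-0.1,-0.9],0],
  [-1,[-0.06,-0.1,-0.9],0],
])

```text
time: 9.15
tool_pos: [0.6328, -0.1081, 0.2522]
tool_rot: [0.001, 0.998, 0.061, 0.003]
contact_force: [-0.7, -0.8, -1.8]
gripper_width: 0.768
grasp_force: 68.1
```

```bash
cat >> h.py <<'E'
def fit():
    p=np.array(manip.state()['tool_pos']);f=manip.grab_frame('wrist'); to()
    e=cv2.Canny(cv2.cvtColor(f['frame'],cv2.COLOR_RGB2GRAY),40,100); D=np.minimum(cv2.distanceTransform(255-e,cv2.DIST_L2,5),6)
    q=manip.state()['tool_rot']; a=2*np.arctan2(q[2],q[1]); X=np.array([np.cos(a),np.sin(a),0]); res=[]
    for t in range(-20,32,2):
        for pz in(.019,.022,.025,.028,.031):
            for dx in(-.004,-.002,0,.002,.004):
                T=np.radians(t); ax=-np.sin(T)*X+np.cos(T)*np.array([0,0,1]); m=p+[0,0,pz]+dx*X+ax*.013
                uv=np.int32(np.vstack([proj(f,circ(m,ax,r)) for r in(.0335,.0295)]))
                res.append((D[np.clip(uv[:,1],0,399),np.clip(uv[:,0],0,639)].mean(),t,pz,dx))
    res.sort(); print(*res[:8],sep='\n'); return f
E
python3 -c "
from h import *
save('lift',fit())"
```

```text
t 9.2 pos [ 0.6315 -0.1079  0.2491] yaw 7.020956227158431 F [-0.4417  0.0606 -1.352 ] w 0.7627257605423269 units [ 0.  0. -0.] turn 0
(np.float32(1.509845), 8, 0.028, -0.002)
(np.float32(1.6079715), 6, 0.025, -0.004)
(np.float32(1.75292), 10, 0.028, -0.002)
(np.float32(1.7578166), 10, 0.025, -0.002)
(np.float32(1.7981524), 4, 0.025, -0.004)
(np.float32(1.7999225), 6, 0.028, -0.002)
(np.float32(1.922739), 8, 0.025, -0.004)
(np.float32(1.941279), 12, 0.028, 0)
```

Remaining tilt is about 7°. I'll square the cup by pressing its foot lightly on the clear table near (0.51,-0.165).

Call:
arm_command([
  [-1,[-0.3,0.1,0.05],0],
  [-1,[-0.6,0.2,0.2],0],
  [-1,[-0.84,0.28,0.45],0],
  [-1,[-0.84,0.28,0.6],0],
  [-1,[-0.84,0.28,0.6],0],
])

```text
time: 9.62
tool_pos: [0.502, -0.163, 0.1467]
tool_rot: [-0.005, 0.998, 0.06, -0.009]
contact_force: [-1.4, 0.3, -1.6]
gripper_width: 0.773
grasp_force: 68.0
```

Call:
arm_command([
  [-1,[0,0,0.25],0],
  [-1,[0,0,0.45],0],
  [-1,[0,0,0.6],0],
  [-1,[0,0,0.66],0],
  [-1,[0,0,0.69],0],
  [-1,[0,0,0.72],0],
  [-1,[0,0,0.72],0],
])

```text
time: 10.2
tool_pos: [0.5117, -0.1651, 0.0508]
tool_rot: [0.0, 0.998, 0.061, 0.0]
contact_force: [-0.2, -0.7, -0.9]
gripper_width: 0.772
grasp_force: 68.1
```

Call:
arm_command([
  [-1,[0,0,0.03],0],
  [-1,[0,0,0.05],0],
  [-1,[0,0,0.065],0],
  [-1,[0,0,0.08],0],
  [-1,[0,0,0.08],0],
])

```text
time: 10.62
tool_pos: [0.5119, -0.1652, 0.0398]
tool_rot: [0.0, 0.998, 0.061, 0.001]
contact_force: [-0.7, 0.8, 5.5]
gripper_width: 0.77
grasp_force: 68.6
```

```bash
python3 -c "
from h import *
fit()"
```

```text
t 10.6667 pos [ 0.5119 -0.1652  0.0398] yaw 6.995549151604278 F [-0.9159  2.2734  4.5965] w 0.7677302450031379 units [ 0.  0. -0.] turn 0
(np.float32(1.5581526), 6, 0.028, -0.002)
(np.float32(1.5864341), 4, 0.025, -0.004)
(np.float32(1.588049), 8, 0.028, -0.002)
(np.float32(1.7714083), 6, 0.025, -0.004)
(np.float32(1.8309433), 10, 0.028, -0.002)
(np.float32(1.8429458), 10, 0.025, -0.002)
(np.float32(1.89292), 8, 0.025, -0.002)
(np.float32(1.8944058), 10, 0.028, 0)
```

Call:
arm_command([
  [-1,[0,0,0.015],0],
  [-1,[0,0,0.03],0],
  [-1,[0,0,0.03],0],
  [-1,[0,0,0.03],0],
])

```text
time: 11.0
tool_pos: [0.514, -0.1653, 0.0392]
tool_rot: [0.0, 0.998, 0.061, 0.003]
contact_force: [-4.4, 7.1, 22.6]
gripper_width: 0.772
grasp_force: 70.5
```

```bash
python3 -c "
from h import *
fit()"
```

```text
t 11.05 pos [ 0.514  -0.1653  0.0392] yaw 6.986715189128655 F [-4.1986  5.3909 23.2003] w 0.7650962008821387 units [ 0.  0. -0.] turn 0
(np.float32(1.6781524), 4, 0.025, -0.004)
(np.float32(1.6814858), 6, 0.028, -0.002)
(np.float32(1.7579716), 8, 0.025, -0.002)
(np.float32(1.8263824), 8, 0.028, -0.002)
(np.float32(1.889819), 2, 0.025, -0.004)
(np.float32(1.9398707), 4, 0.028, -0.002)
(np.float32(1.9759948), 10, 0.028, -0.002)
(np.float32(1.9762273), 10, 0.028, 0)
```

Simplest way to square it fully: ease off, open so the cup settles flat on the table, then regrip it upright.

Call:
arm_command([
  [-1,[0,0,-0.03],0],
  [-1,[0,0,-0.03],0],
  [0.9,[0,0,-0.03],0],
  [0.9,[0,0,-0.03],0],
  [0.9,[0,0,-0.03],0],
  [0.9,[0,0,-0.03],0],
])

```text
time: 11.55
tool_pos: [0.5103, -0.1648, 0.0375]
tool_rot: [-0.0, 0.998, 0.061, -0.001]
contact_force: [0.2, 0.5, -0.3]
gripper_width: 0.95
grasp_force: 0.0
```

```bash
python3 - <<'E'
from h import *
f=fit()
cv2.imwrite('pics/w6.png',cv2.resize(f['frame'][120:400,140:500,::-1],(720,560)))
E
```

```text
t 11.6 pos [ 0.5104 -0.1648  0.0376] yaw 6.995231615811203 F [-0.3974  0.2304  0.332 ] w 0.9540036367452822 units [ 0.  0. -0.] turn 0
(np.float32(1.9843025), 4, 0.031, 0.004)
(np.float32(2.026124), 6, 0.031, 0.004)
(np.float32(2.0544832), -8, 0.022, -0.004)
(np.float32(2.1044056), 0, 0.025, 0)
(np.float32(2.1177132), 2, 0.028, 0.002)
(np.float32(2.1194835), -6, 0.022, -0.004)
(np.float32(2.1428683), -4, 0.025, -0.002)
(np.float32(2.144535), -10, 0.022, -0.004)
```

View pics/w6.png

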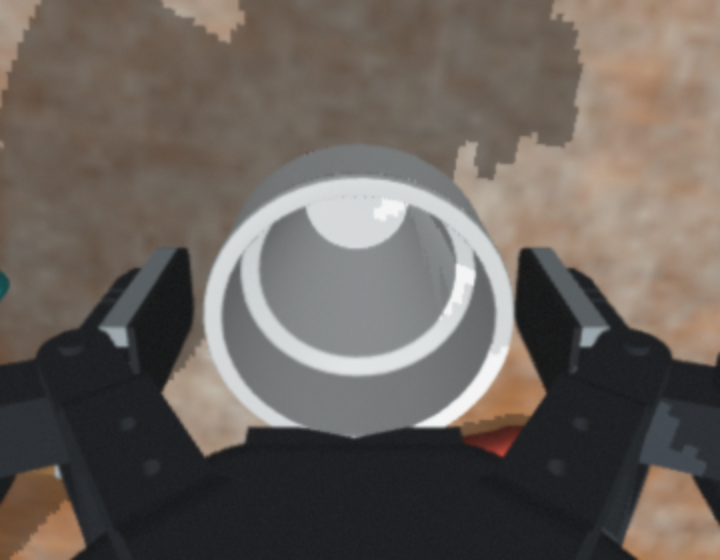

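The cup now stands upright and flat on the table, centred between the pads (mouth centre about column 320, top rim at row 209). Regripping about 4 mm higher so the tips clear the lower rim, then lifting.

Call:
arm_command([
  [0.9,[0.007,0,-0.03],0],
  [0.9,[0.007,0,-0.03],0],
  [-1,[0.007,0,-0.03],0],
  [-1,[0.007,0,-0.03],0],
  [-1,[0.007,0,-0.03],0],
  [-1,[0.007,0,-0.03],0],
])

```text
time: 12.1
tool_pos: [0.5129, -0.1653, 0.044]
tool_rot: [0.001, 0.998, 0.061, 0.001]
contact_force: [0.9, -0.8, 5.5]
gripper_width: 0.759
grasp_force: 66.8
```

```bash
python3 - <<'E'
from h import *
fit()
E
```

```text
t 12.15 pos [ 0.5129 -0.1653  0.044 ] yaw 7.002200867254638 F [ 0.1894 -0.3777  5.2605] w 0.764609535658891 units [ 0.  0. -0.] turn 0
(np.float32(1.0714858), 2, 0.022, 0)
(np.float32(1.1981524), -2, 0.022, -0.002)
(np.float32(1.2281266), -4, 0.019, -0.004)
(np.float32(1.3298966), 0, 0.022, -0.002)
(np.float32(1.3364857), 0, 0.022, 0)
(np.float32(1.3365633), -6, 0.019, -0.004)
(np.float32(1.3580749), -2, 0.019, -0.004)
(np.float32(1.3763825), 4, 0.022, 0)
```

Call:
arm_command([
  [-1,[0,0,-0.25],0],
  [-1,[0,0,-0.5],0],
  [-1,[0,-0.1,-0.75],0],
  [-1,[0.03,-0.3,-1],0],
  [-1,[0.06,-0.6,-1],0],
  [-1,[0.06,-0.6,-1],0],
])

```text
time: 12.65
tool_pos: [0.5108, -0.0709, 0.1957]
tool_rot: [-0.0, 0.998, 0.063, 0.002]
contact_force: [-0.4, 0.4, -0.6]
gripper_width: 0.765
grasp_force: 67.4
```

Call:
arm_command([
  [-1,[0.06,-0.95,0],0],
  [-1,[0.06,-0.95,0],0],
  [-1,[0.06,-0.95,0],0],
  [-1,[0.06,-0.95,0],0],
  [-1,[0.06,-0.95,0],0],
])

```text
time: 13.07
tool_pos: [0.4998, 0.0713, 0.191]
tool_rot: [-0.001, 0.998, 0.064, -0.002]
contact_force: [0.2, -0.7, -0.2]
gripper_width: 0.766
grasp_force: 67.5
```

Call:
arm_command([
  [-1,[0.06,-0.88,-0.1],0],
  [-1,[0.06,-0.88,-0.1],0],
  [-1,[0.06,-0.88,-0.1],0],
  [-1,[0.06,-0.88,-0.1],0],
  [-1,[0.06,-0.88,-0.1],0],
  [-1,[0.06,-0.88,-0.1],0],
  [-1,[0.06,-0.88,-0.1],0],
])

```text
time: 13.65
tool_pos: [0.4941, 0.1985, 0.2068]
tool_rot: [0.001, 0.998, 0.06, -0.001]
contact_force: [0.1, 0.2, -1.3]
gripper_width: 0.768
grasp_force: 67.6
```

```bash
cat >> h.py <<'E'
def stack(x0,y0,z,span=.015):
    "fit the rim rings (r 33.5, 29.5 at height z) in wrist, top and side views by edges"
    out=[]
    for n in('wrist','top','side'):
        f=manip.grab_frame(n); k=cv2.cvtColor(f['frame'],cv2.COLOR_RGB2GRAY)
        D=np.minimum(cv2.distanceTransform(255-cv2.Canny(k,40,100),cv2.DIST_L2,5),6); r=[]
        for dx in np.arange(-span,span+.0001,.001):
            for dy in np.arange(-span,span+.0001,.001):
                uv=np.vstack([proj(f,circ([x0+dx,y0+dy,z],[0,0,1],q)) for q in(.0335,.0295)])
                i=np.clip(np.round(uv).astype(int),0,[639,399]); r.append((D[i[:,1],i[:,0]].mean(),x0+dx,y0+dy))
        r.sort(); print(n,np.array(r[:4]))
E
python3 - <<'E'
from h import *
fit(); stack(.4945,.326,.104)
f=manip.grab_frame('wrist');print([(np.round(d['extent']).tolist(),round(d['confidence'],2)) for d in manip.search_frame(f,'stack_top')],proj(f,[[.4945,.326,.104]]))
E
```

```text
t 13.7 pos [0.4942 0.1984 0.2069] yaw 6.882268614863057 F [ 0.118  -0.798  -0.5986] w 0.7642963999782973 units [ 0.  0. -0.] turn 0
(np.float32(1.1198708), 2, 0.022, 0)
(np.float32(1.2499484), 0, 0.022, 0)
(np.float32(1.384509), -2, 0.022, 0)
(np.float32(1.3896899), -12, 0.019, -0.002)
(np.float32(1.429845), -6, 0.019, -0.004)
(np.float32(1.4348708), -4, 0.019, -0.004)
(np.float32(1.4481008), 4, 0.022, 0)
(np.float32(1.4682299), -2, 0.019, -0.002)
wrist [[0.6183 0.4965 0.328 ]
 [0.6265 0.4955 0.328 ]
 [0.6799 0.4955 0.327 ]
 [0.6799 0.4965 0.327 ]]
top [[1.4481 0.4875 0.328 ]
 [1.4514 0.4885 0.328 ]
 [1.4563 0.4845 0.328 ]
 [1.4678 0.4915 0.328 ]]
side [[0.535  0.4975 0.331 ]
 [0.5483 0.4975 0.327 ]
 [0.5583 0.4975 0.329 ]
 [0.5617 0.4955 0.33  ]]
[] [[175.3661 175.9139]]
```

The wrist view puts the stack's rim at (0.496,0.3275), and the cup is held upright and centred. Moving above it.

Call:
arm_command([
  [-1,[0.03,-0.25,0],0],
  [-1,[0.06,-0.5,0],0],
  [-1,[0.09,-0.7,0],0],
  [-1,[0.117,-0.852,0],0],
  [-1,[0.117,-0.852,0],0],
  [-1,[0.117,-0.852,0],0],
  [-1,[0.117,-0.852,0],0],
])

```text
time: 14.53
tool_pos: [0.4961, 0.3286, 0.2076]
tool_rot: [0.0, 0.998, 0.061, -0.0]
contact_force: [-0.2, -0.5, -1.6]
gripper_width: 0.764
grasp_force: 67.6
```

```bash
python3 - <<'E'
from h import *
to(.496,.3275,.15,7)
E
```

```text
t 14.5333 pos [0.4961 0.3286 0.2076] yaw 6.995310212170118 F [-0.1675 -0.5321 -1.6489] w 0.7635504389741654 units [-0.0013  0.0071  0.3839] turn -1.3027188416339467e-05
```

Call:
arm_command([
  [-1,[0,0.006,0.15],0],
  [-1,[0,0.006,0.3],0],
  [-1,[0,0.006,0.4],0],
  [-1,[0,0.006,0.48],0],
  [-1,[0,0.006,0.54],0],
  [-1,[0,0.006,0.6],0],
  [-1,[0,0.006,0.6],0],
])

```text
time: 15.12
tool_pos: [0.4955, 0.3274, 0.1161]
tool_rot: [0.001, 0.998, 0.061, -0.001]
contact_force: [-0.1, -0.0, -1.2]
gripper_width: 0.766
grasp_force: 67.6
```

Call:
arm_command([
  [-1,[0,0,0.03],0],
  [-1,[0,0,0.06],0],
  [-1,[0,0,0.09],0],
  [-1,[0,0,0.1],0],
  [-1,[0,0,0.1],0],
])

```text
time: 15.53
tool_pos: [0.4959, 0.3283, 0.1024]
tool_rot: [0.0, 0.998, 0.061, -0.0]
contact_force: [0.1, -0.2, -1.1]
gripper_width: 0.764
grasp_force: 67.6
```

Call:
arm_command([
  [-1,[0,0,0.015],0],
  [-1,[0,0,0.03],0],
  [-1,[0,0,0.04],0],
  [-1,[0,0,0.04],0],
])

```text
time: 15.87
tool_pos: [0.496, 0.3282, 0.0964]
tool_rot: [0.0, 0.998, 0.061, -0.0]
contact_force: [-0.5, -0.7, -0.9]
gripper_width: 0.762
grasp_force: 67.7
```

Call:
arm_command([
  [-1,[0,0,0.01],0],
  [-1,[0,0,0.02],0],
  [-1,[0,0,0.02],0],
  [-1,[0,0,0.02],0],
])

```text
time: 16.2
tool_pos: [0.4972, 0.3288, 0.096]
tool_rot: [-0.0, 0.998, 0.061, 0.001]
contact_force: [-1.4, -0.9, 6.7]
gripper_width: 0.763
grasp_force: 68.3
```

Contact at TCP z=0.096, exactly the home height. Releasing and rising.

Call:
arm_command([
  [-1,[0,0,-0.008],0],
  [0.9,[0,0,-0.008],0],
  [0.9,[0,0,-0.008],0],
  [0.9,[0,0,-0.008],0],
  [0.9,[0,0,-0.008],0],
  [1,[0,0,-0.1],0],
  [1,[0,0,-0.3],0],
  [1,[0,0,-0.55],0],
  [1,[0,0,-0.8],0],
  [1,[0,0,-0.8],0],
])

```text
time: 17.03
tool_pos: [0.5003, 0.3305, 0.2252]
tool_rot: [-0.003, 0.998, 0.061, 0.008]
contact_force: [0.3, 0.5, 1.4]
gripper_width: 0.999
grasp_force: 0.0
```

```bash
python3 - <<'E'
from h import *
to(.58,.19,.24,7); stack(.496,.3275,.130,.01)
f=manip.grab_frame('top')
print([(np.round(d['extent']).tolist(),round(d['confidence'],2)) for d in manip.search_frame(f,'cup_a')])
E
```

```text
t 17.0333 pos [0.5003 0.3305 0.2252] yaw 7.00937546614136 F [0.3211 0.4868 1.3945] w 0.9994409444125525 units [ 0.413   0.9942 -0.0986] turn 2.604296150377672e-05
wrist [[0.34   0.496  0.3285]
 [0.46   0.495  0.3285]
 [0.5717 0.496  0.3275]
 [0.7    0.495  0.3275]]
top [[1.3246 0.506  0.3175]
 [1.328  0.505  0.3175]
 [1.3613 0.504  0.3175]
 [1.378  0.506  0.3185]]
side [[0.5117 0.496  0.3295]
 [0.5117 0.497  0.3315]
 [0.515  0.496  0.3305]
 [0.5267 0.497  0.3275]]
[([342.0, 150.0, 371.0, 178.0], 0.88), ([433.0, 137.0, 465.0, 163.0], 0.68), ([253.0, 204.0, 290.0, 232.0], 0.63), ([332.0, 204.0, 365.0, 232.0], 0.62), ([206.0, 199.0, 226.0, 218.0], 0.45)]
```

Cup 2 is seated: the rim fits at z=0.130 at (0.496,0.328) within half a pixel. Now the middle cup.

Call:
arm_command([
  [1,[0.15,0.99,-0.05],0],
  [1,[0.15,0.99,-0.05],0],
  [1,[0.15,0.99,-0.05],0],
  [1,[0.15,0.99,-0.05],0],
  [1,[0.15,0.99,-0.05],0],
])

```text
time: 17.7
tool_pos: [0.5369, 0.1794, 0.2196]
tool_rot: [0.001, 0.998, 0.058, -0.001]
contact_force: [-0.4, 0.1, -0.4]
gripper_width: 1.003
grasp_force: 0.0
```

Call:
arm_command([
  [1,[0.0,0.99,0],0],
  [1,[0.0,0.99,0],0],
  [1,[0.0,0.99,0],0],
  [1,[0.0,0.99,0],0],
  [1,[0.0,0.99,0],0],
  [1,[0.0,0.99,0],0],
])

```text
time: 18.2
tool_pos: [0.554, 0.0359, 0.2196]
tool_rot: [-0.001, 0.998, 0.06, -0.001]
contact_force: [0.2, 0.0, -0.2]
gripper_width: 1.0
grasp_force: 0.0
```

```bash
python3 - <<'E'
from h import *
to(.6005,-.0225,.18,7)
f=manip.grab_frame('wrist');k=cv2.cvtColor(f['frame'],cv2.COLOR_RGB2GRAY)
D=np.minimum(cv2.distanceTransform(255-cv2.Canny(k,40,100),cv2.DIST_L2,5),6)
a=np.radians(7);r=[]
for L in(26,28,30):
  l=np.radians(L);ax=np.array([-np.cos(a)*np.sin(l),-np.sin(a)*np.sin(l),np.cos(l)])
  for x in np.arange(.582,.607,.001):
    for y in np.arange(-.035,-.01,.001):
      for z in(.103,.106,.109):
        i=np.clip(np.round(np.vstack([proj(f,circ([x,y,z],ax,q)) for q in(.0335,.0295)])).astype(int),0,[639,399])
        r.append((D[i[:,1],i[:,0]].mean(),L,x,y,z))
r.sort();print(np.array(r[:6]))
E
```

```text
t 18.2 pos [0.554  0.0359 0.2196] yaw 6.888585729553208 F [ 0.1693  0.0181 -0.2001] w 1.0000332823753912 units [0.261  0.4237 0.2641] turn -0.0003094840845744227
[[ 0.2933 28.      0.594  -0.023   0.103 ]
 [ 0.3466 30.      0.595  -0.022   0.109 ]
 [ 0.405  28.      0.595  -0.022   0.106 ]
 [ 0.4166 28.      0.595  -0.022   0.109 ]
 [ 0.4416 28.      0.595  -0.023   0.106 ]
 [ 0.4533 26.      0.594  -0.023   0.103 ]]
```

Call:
arm_command([
  [1,[0.15,0.25,0],0],
  [1,[0.264,0.42,0.1],0],
  [1,[0.264,0.42,0.3],0],
  [1,[0.264,0.42,0.46],0],
  [1,[0.264,0.42,0.46],0],
  [1,[0.264,0.42,0.46],0],
])

```text
time: 18.75
tool_pos: [0.6002, -0.0196, 0.15]
tool_rot: [-0.001, 0.998, 0.062, -0.002]
contact_force: [-0.6, 0.0, 0.1]
gripper_width: 1.001
grasp_force: 0.0
```

```bash
python3 - <<'E'
from h import *
to(.601,-.0218,.067,7)
E
```

```text
t 18.75 pos [ 0.6002 -0.0196  0.15  ] yaw 7.114583810386159 F [-0.6297  0.0017  0.1279] w 1.001341951730484 units [0.0035 0.0151 0.5535] turn 0.0003182883621837733
```

Call:
arm_command([
  [1,[0.004,0.015,0.15],0],
  [1,[0.004,0.015,0.3],0],
  [1,[0.004,0.015,0.4],0],
  [1,[0.004,0.015,0.48],0],
  [1,[0.004,0.015,0.53],0],
  [1,[0.004,0.015,0.555],0],
  [1,[0.004,0.015,0.555],0],
])

```text
time: 19.33
tool_pos: [0.6028, -0.0232, 0.0694]
tool_rot: [0.0, 0.998, 0.061, 0.0]
contact_force: [0.5, 0.2, 0.4]
gripper_width: 0.998
grasp_force: 0.0
```

Call:
arm_command([
  [-1,[0,0,0],0],
  [-1,[0,0,0],0],
  [-1,[0,0,0],0],
  [-1,[0,0,0],0],
  [-1,[0,0,0],0],
])

```text
time: 19.75
tool_pos: [0.6037, -0.0234, 0.0715]
tool_rot: [-0.0, 0.998, 0.061, 0.001]
contact_force: [-2.7, 0.7, 6.3]
gripper_width: 0.774
grasp_force: 66.2
```

Call:
arm_command([
  [-1,[-0.03,0,-0.06],0],
  [-1,[-0.065,0,-0.12],0],
  [-1,[-0.065,0,-0.12],0],
])

```text
time: 20.0
tool_pos: [0.5934, -0.0252, 0.0896]
tool_rot: [0.001, 0.998, 0.061, 0.002]
contact_force: [0.9, -0.3, -1.0]
gripper_width: 0.774
grasp_force: 67.0
```

Call:
arm_command([
  [-1,[0.02,0,-0.03],0],
  [-1,[0.05,0,-0.06],0],
  [-1,[0.08,0,-0.09],0],
  [-1,[0.11,0,-0.115],0],
  [-1,[0.14,0,-0.14],0],
  [-1,[0.165,0,-0.155],0],
  [-1,[0.175,0,-0.155],0],
  [-1,[0.175,0,-0.155],0],
])

```text
time: 20.67
tool_pos: [0.6136, -0.0217, 0.1075]
tool_rot: [-0.0, 0.998, 0.061, -0.008]
contact_force: [-14.4, -2.4, 2.6]
gripper_width: 0.775
grasp_force: 68.0
```

Call:
arm_command([
  [-1,[0.02,0,-0.01],0],
  [-1,[0.04,0,-0.02],0],
  [-1,[0.06,0,-0.03],0],
  [-1,[0.08,0,-0.03],0],
  [-1,[0.085,0,-0.03],0],
  [-1,[0.085,0,-0.03],0],
])

```text
time: 21.17
tool_pos: [0.6273, -0.0199, 0.1131]
tool_rot: [-0.001, 0.998, 0.061, -0.007]
contact_force: [-13.3, -1.4, 4.5]
gripper_width: 0.768
grasp_force: 65.2
```

```bash
python3 - <<'E'
from h import *
fit()
E
```

```text
t 21.2167 pos [ 0.6272 -0.0199  0.1131] yaw 7.030652002527003 F [-14.034   -0.8151   4.2009] w 0.7715578180072831 units [ 0.  0. -0.] turn 0
(np.float32(2.1828165), 14, 0.025, -0.004)
(np.float32(2.1925323), 30, 0.019, 0)
(np.float32(2.2110467), 12, 0.025, -0.004)
(np.float32(2.2276099), 16, 0.028, -0.004)
(np.float32(2.2513046), 12, 0.028, -0.004)
(np.float32(2.3178427), 10, 0.028, -0.004)
(np.float32(2.320969), 14, 0.028, -0.004)
(np.float32(2.3494833), 18, 0.028, -0.004)
```

Call:
arm_command([
  [-1,[0.015,0,0],0],
  [-1,[0.03,0,-0.01],0],
  [-1,[0.03,0,-0.01],0],
])

```text
time: 21.47
tool_pos: [0.6341, -0.0194, 0.1157]
tool_rot: [-0.0, 0.998, 0.061, -0.004]
contact_force: [-8.3, 0.1, 3.2]
gripper_width: 0.752
grasp_force: 60.7
```

Call:
arm_command([
  [-1,[-0.02,0,-0.2],0],
  [-1,[-0.06,0,-0.45],0],
  [-1,[-0.06,0,-0.7],0],
  [-1,[-0.06,0,-0.85],0],
  [-1,[-0.06,0,-0.85],0],
  [-1,[-0.06,0,-0.85],0],
])

```text
time: 21.97
tool_pos: [0.6287, -0.0207, 0.2464]
tool_rot: [0.0, 0.998, 0.061, 0.002]
contact_force: [0.1, 0.1, -1.3]
gripper_width: 0.752
grasp_force: 63.8
```

```bash
python3 - <<'E'
from h import *
fit(); to(.51,-.165,.16,7)
E
```

```text
t 22.0167 pos [ 0.6275 -0.0205  0.2437] yaw 7.011789195698444 F [ 0.274   0.3555 -0.32  ] w 0.7510008987498076 units [ 0.  0. -0.] turn 0
(np.float32(2.1726618), 12, 0.019, 0.004)
(np.float32(2.2040956), 30, 0.019, -0.004)
(np.float32(2.2307107), 30, 0.019, -0.002)
(np.float32(2.2440958), 14, 0.019, 0.004)
(np.float32(2.3441992), 28, 0.019, -0.004)
(np.float32(2.3740184), 28, 0.019, -0.002)
(np.float32(2.3956075), 26, 0.019, 0)
(np.float32(2.4021192), 28, 0.019, 0)
t 22.0167 pos [ 0.6275 -0.0205  0.2437] yaw 7.011789195698444 F [ 0.274   0.3555 -0.32  ] w 0.7510008987498076 units [-0.8948  0.8605  0.5583] turn 3.274776582901034e-05
```

```bash
cat > fit2.py <<'E'
from h import *
p=np.array(manip.state()['tool_pos']);f=manip.grab_frame('wrist')
e=cv2.Canny(cv2.cvtColor(f['frame'],cv2.COLOR_RGB2GRAY),40,100); D=np.minimum(cv2.distanceTransform(255-e,cv2.DIST_L2,5),6)
a=np.radians(7);X=np.array([np.cos(a),np.sin(a),0]);Y=np.array([np.sin(a),-np.cos(a),0]); res=[]
for t in range(-16,32,2):
  for pz in np.arange(.02,.056,.003):
    for dx in np.arange(-.03,.0121,.002):
      T=np.radians(t); ax=-np.sin(T)*X+np.cos(T)*np.array([0,0,1]); m=p+[0,0,pz]+dx*X
      u=np.vstack([proj(f,circ(m,ax,r)) for r in(.0335,.0295)])
      uv=np.int32(np.round(u)); v=(uv[:,1]<330)
      res.append((D[np.clip(uv[v,1],0,399),np.clip(uv[v,0],0,639)].mean(),t,pz,dx))
res.sort(); print(np.array(res[:8])); save('tilt2',f)
print([(np.round(d['extent']).tolist(),round(d['confidence'],2)) for d in manip.search_frame(f,'cup_a')][:2])
E
python3 fit2.py
```

```text
[[ 0.8768  4.      0.038  -0.012 ]
 [ 1.0639  0.      0.035  -0.014 ]
 [ 1.0948  2.      0.038  -0.012 ]
 [ 1.1265  6.      0.038  -0.012 ]
 [ 1.1724 -6.      0.038  -0.014 ]
 [ 1.1996 -2.      0.041  -0.012 ]
 [ 1.2379  2.      0.035  -0.014 ]
 [ 1.246  -2.      0.035  -0.014 ]]
[([125.0, 230.0, 195.0, 279.0], 0.9), ([1.0, 234.0, 34.0, 293.0], 0.75)]fit2.py:11: RuntimeWarning: Mean of empty slice.
  res.append((D[np.clip(uv[v,1],0,399),np.clip(uv[v,0],0,639)].mean(),t,pz,dx))
  ret = ret.dtype.type(ret / rcount)
```

Cup 1 is upright to about 4°, but it slid 12 mm back in the pads. I'll set it down gently on the clear spot and regrip it centred.

Call:
arm_command([
  [-1,[-0.1,0.1,0],0],
  [-1,[-0.25,0.24,0],0],
  [-1,[-0.42,0.4,0.0],0],
  [-1,[-0.58,0.56,0.1],0],
  [-1,[-0.72,0.7,0.2],0],
  [-1,[-0.82,0.8,0.35],0],
  [-1,[-0.895,0.86,0.45],0],
  [-1,[-0.895,0.86,0.56],0],
  [-1,[-0.895,0.86,0.56],0],
  [-1,[-0.895,0.86,0.56],0],
])

```text
time: 22.95
tool_pos: [0.5081, -0.1643, 0.1572]
tool_rot: [-0.001, 0.998, 0.061, -0.002]
contact_force: [0.1, 0.6, -0.1]
gripper_width: 0.751
grasp_force: 63.8
```

Call:
arm_command([
  [-1,[0,0,0.12],0],
  [-1,[0,0,0.28],0],
  [-1,[0,0,0.42],0],
  [-1,[0,0,0.54],0],
  [-1,[0,0,0.62],0],
  [-1,[0,0,0.68],0],
  [-1,[0,0,0.72],0],
  [-1,[0,0,0.72],0],
])

```text
time: 23.62
tool_pos: [0.5095, -0.1647, 0.0511]
tool_rot: [-0.0, 0.998, 0.061, -0.001]
contact_force: [-0.4, -0.4, -0.5]
gripper_width: 0.753
grasp_force: 63.8
```

```bash
python3 fit2.py 2>/dev/null; python3 -c "
from h import *
to()"
```

```text
[[ 0.7076  4.      0.038  -0.012 ]
 [ 0.8716  0.      0.035  -0.014 ]
 [ 0.8743  2.      0.038  -0.012 ]
 [ 1.0326 -6.      0.038  -0.014 ]
 [ 1.0329  6.      0.038  -0.012 ]
 [ 1.0733  2.      0.035  -0.014 ]
 [ 1.1116  0.      0.038  -0.012 ]
 [ 1.1255 -2.      0.035  -0.014 ]]
[([2.0, 173.0, 152.0, 318.0], 0.82), ([245.0, 209.0, 390.0, 338.0], 0.72)]
t 23.7167 pos [ 0.5103 -0.1652  0.0527] yaw 7.017055677383794 F [ 0.1482  0.0394 -0.6528] w 0.748481307886933 units [ 0.  0. -0.] turn 0
```

Call:
arm_command([
  [-1,[0,0,0.025],0],
  [-1,[0,0,0.05],0],
  [-1,[0,0,0.065],0],
  [-1,[0,0,0.08],0],
  [-1,[0,0,0.08],0],
])

```text
time: 24.13
tool_pos: [0.5108, -0.165, 0.0414]
tool_rot: [-0.0, 0.998, 0.061, 0.001]
contact_force: [-0.3, 2.9, 6.7]
gripper_width: 0.75
grasp_force: 64.3
```

Call:
arm_command([
  [0.95,[0,0,0],0],
  [0.95,[0,0,0],0],
  [0.95,[0,0,0],0],
  [0.95,[0,0,0],0],
  [0.95,[0,0,0],0],
])

```text
time: 24.55
tool_pos: [0.5095, -0.1649, 0.0396]
tool_rot: [-0.0, 0.998, 0.061, -0.0]
contact_force: [0.2, -0.7, -0.3]
gripper_width: 0.976
grasp_force: 0.0
```

```bash
python3 -c "
from h import *
to(); stack(.499,-.166,.078,.015)"
```

```text
t 24.55 pos [ 0.5095 -0.1649  0.0396] yaw 7.002659463459851 F [ 0.1931 -0.7276 -0.2981] w 0.9759957470173226 units [ 0.  0. -0.] turn 0
wrist [[ 1.9366  0.499  -0.165 ]
 [ 2.4315  0.5    -0.165 ]
 [ 2.5031  0.498  -0.165 ]
 [ 2.6399  0.499  -0.164 ]]
top [[ 1.1746  0.513  -0.158 ]
 [ 1.2079  0.514  -0.158 ]
 [ 1.2214  0.512  -0.155 ]
 [ 1.2298  0.512  -0.158 ]]
side [[ 0.605   0.5    -0.156 ]
 [ 0.6233  0.499  -0.156 ]
 [ 0.6267  0.498  -0.153 ]
 [ 0.6283  0.498  -0.154 ]]
```

Call:
arm_command([
  [0.95,[-0.03,-0.005,-0.027],0],
  [0.95,[-0.07,-0.008,-0.027],0],
  [0.95,[-0.07,-0.008,-0.027],0],
  [-1,[-0.07,-0.008,-0.027],0],
  [-1,[-0.07,-0.008,-0.027],0],
  [-1,[-0.07,-0.008,-0.027],0],
  [-1,[-0.07,-0.008,-0.027],0],
  [-1,[-0.07,-0.008,-0.027],0],
])

```text
time: 25.37
tool_pos: [0.5, -0.1654, 0.0449]
tool_rot: [0.0, 0.998, 0.061, 0.001]
contact_force: [0.3, -0.0, 5.9]
gripper_width: 0.765
grasp_force: 67.0
```

```bash
python3 -c "
from h import *
fit()"
```

```text
t 25.4167 pos [ 0.5    -0.1655  0.0449] yaw 7.002925427291214 F [-0.3093 -0.504   5.3866] w 0.7693766574706139 units [ 0.  0. -0.] turn 0
(np.float32(0.90664077), 2, 0.022, 0.002)
(np.float32(1.0349225), -2, 0.019, 0)
(np.float32(1.0399482), 0, 0.019, 0)
(np.float32(1.0615375), 4, 0.022, 0.002)
(np.float32(1.0865375), 0, 0.022, 0.002)
(np.float32(1.1197159), -4, 0.019, 0)
(np.float32(1.2747416), -6, 0.019, -0.002)
(np.float32(1.3428683), -6, 0.019, 0)
```

Gripped upright and centred (fit 0.9 px, tilt about 2° or less). Carrying it to the stack.

Call:
arm_command([
  [-1,[0,0,-0.25],0],
  [-1,[0,0,-0.5],0],
  [-1,[0,-0.1,-0.75],0],
  [-1,[0.03,-0.3,-1],0],
  [-1,[0.07,-0.6,-1],0],
  [-1,[0.07,-0.6,-1],0],
])

```text
time: 25.92
tool_pos: [0.4997, -0.071, 0.1968]
tool_rot: [-0.0, 0.998, 0.063, 0.002]
contact_force: [0.5, -0.8, -1.7]
gripper_width: 0.771
grasp_force: 67.5
```

Call:
arm_command([
  [-1,[0.11,-0.95,-0.25],0],
  [-1,[0.11,-0.95,-0.25],0],
  [-1,[0.11,-0.95,-0.25],0],
  [-1,[0.11,-0.95,-0.25],0],
  [-1,[0.11,-0.95,-0.25],0],
])

```text
time: 26.33
tool_pos: [0.4973, 0.0726, 0.2316]
tool_rot: [-0.001, 0.998, 0.064, 0.0]
contact_force: [0.7, -0.3, -1.5]
gripper_width: 0.77
grasp_force: 67.6
```

Call:
arm_command([
  [-1,[0.11,-0.88,-0.05],0],
  [-1,[0.11,-0.88,-0.05],0],
  [-1,[0.11,-0.88,-0.05],0],
  [-1,[0.11,-0.88,-0.05],0],
  [-1,[0.11,-0.88,-0.05],0],
  [-1,[0.11,-0.88,-0.05],0],
  [-1,[0.11,-0.88,-0.05],0],
])

```text
time: 26.92
tool_pos: [0.4976, 0.2005, 0.2377]
tool_rot: [0.001, 0.998, 0.06, -0.001]
contact_force: [0.0, 0.0, -1.3]
gripper_width: 0.769
grasp_force: 67.7
```

```bash
python3 - <<'E'
from h import *
fit(); stack(.496,.328,.130,.01); to(.495,.328,.23,7)
E
```

```text
t 26.9667 pos [0.4977 0.2004 0.238 ] yaw 6.895834754079648 F [-0.4091 -0.0165 -1.9153] w 0.7764624920398425 units [ 0.  0. -0.] turn 0
(np.float32(0.84494835), 2, 0.022, 0.002)
(np.float32(1.0032817), 0, 0.022, 0.002)
(np.float32(1.0166408), -2, 0.019, 0)
(np.float32(1.09), 0, 0.019, 0)
(np.float32(1.1113826), -4, 0.019, 0)
(np.float32(1.1665891), 4, 0.022, 0.002)
(np.float32(1.3214858), -6, 0.019, -0.002)
(np.float32(1.3529458), -6, 0.019, 0)
wrist [[0.5049 0.496  0.328 ]
 [0.6115 0.495  0.328 ]
 [0.6899 0.496  0.329 ]
 [0.7399 0.495  0.329 ]]
top [[1.5429 0.487  0.326 ]
 [1.5446 0.486  0.326 ]
 [1.5646 0.488  0.326 ]
 [1.5879 0.489  0.327 ]]
side [[0.545  0.498  0.332 ]
 [0.5517 0.497  0.327 ]
 [0.5533 0.497  0.332 ]
 [0.56   0.498  0.328 ]]
t 27.1167 pos [0.498  0.2007 0.2387] yaw 6.890888434832762 F [-0.2081  0.3691 -1.5991] w 0.7721850603778233 units [ 0.0822 -0.8447  0.0578] turn -0.000303087681020106
```

Call:
arm_command([
  [-1,[0.02,-0.25,0],0],
  [-1,[0.04,-0.5,0],0],
  [-1,[0.06,-0.7,0],0],
  [-1,[0.082,-0.845,0],0],
  [-1,[0.082,-0.845,0],0],
  [-1,[0.082,-0.845,0],0],
  [-1,[0.082,-0.845,0],0],
])

```text
time: 27.7
tool_pos: [0.4947, 0.3283, 0.2387]
tool_rot: [0.0, 0.998, 0.061, -0.0]
contact_force: [-0.0, -1.0, -0.5]
gripper_width: 0.766
grasp_force: 67.8
```

```bash
python3 - <<'E'
from h import *
to(.495,.328,.142,7)
E
```

```text
t 27.7 pos [0.4947 0.3283 0.2387] yaw 6.95960071872313 F [-0.0288 -0.9862 -0.5348] w 0.7661146311574568 units [0.0016 0.0024 0.6448] turn -0.00011222022576908452
```

Call:
arm_command([
  [-1,[0,0,0.15],0],
  [-1,[0,0,0.3],0],
  [-1,[0,0,0.42],0],
  [-1,[0,0,0.52],0],
  [-1,[0,0,0.59],0],
  [-1,[0,0,0.645],0],
  [-1,[0,0,0.645],0],
])

```text
time: 28.28
tool_pos: [0.4938, 0.328, 0.1402]
tool_rot: [0.001, 0.998, 0.06, -0.001]
contact_force: [-0.6, -0.1, -1.8]
gripper_width: 0.77
grasp_force: 67.8
```

Call:
arm_command([
  [-1,[0,0,0.03],0],
  [-1,[0,0,0.06],0],
  [-1,[0,0,0.08],0],
  [-1,[0,0,0.1],0],
  [-1,[0,0,0.1],0],
])

```text
time: 28.7
tool_pos: [0.4943, 0.3293, 0.1267]
tool_rot: [0.0, 0.998, 0.061, -0.0]
contact_force: [0.0, -1.0, -0.3]
gripper_width: 0.771
grasp_force: 67.8
```

Call:
arm_command([
  [-1,[0,0,0.01],0],
  [-1,[0,0,0.02],0],
  [-1,[0,0,0.03],0],
  [-1,[0,0,0.03],0],
])

```text
time: 29.03
tool_pos: [0.4948, 0.3294, 0.123]
tool_rot: [0.0, 0.998, 0.061, 0.0]
contact_force: [-0.1, -0.6, 0.6]
gripper_width: 0.767
grasp_force: 67.8
```

Call:
arm_command([
  [-1,[0,0,0.01],0],
  [-1,[0,0,0.015],0],
  [-1,[0,0,0.015],0],
])

```text
time: 29.28
tool_pos: [0.4959, 0.3296, 0.1229]
tool_rot: [-0.0, 0.998, 0.061, 0.002]
contact_force: [-2.2, -3.0, 8.4]
gripper_width: 0.767
grasp_force: 68.6
```

Home contact at z=0.1229, exactly as predicted. Releasing and rising.

Call:
arm_command([
  [-1,[0,0,-0.012],0],
  [0.9,[0,0,-0.012],0],
  [0.9,[0,0,-0.012],0],
  [0.9,[0,0,-0.012],0],
  [0.9,[0,0,-0.012],0],
  [1,[0,0,-0.1],0],
  [1,[0,0,-0.3],0],
  [1,[0,0,-0.55],0],
  [1,[0,0,-0.8],0],
  [1,[0,0,-0.8],0],
  [1,[0,0,-0.8],0],
])

```text
time: 30.2
tool_pos: [0.4963, 0.3303, 0.2456]
tool_rot: [-0.002, 0.998, 0.061, 0.004]
contact_force: [0.5, 0.0, -0.2]
gripper_width: 0.997
grasp_force: 0.0
```

```bash
python3 - <<'E'
from h import *
stack(.496,.328,.156,.008)
f=manip.grab_frame('side')
for n in('stack_top','washer','ink_black','ink_red'): print(n,[(np.round(d['extent']).tolist(),round(d['confidence'],2)) for d in manip.search_frame(f,n)][:2])
to()
E
```

```text
wrist [[0.325  0.496  0.329 ]
 [0.415  0.495  0.329 ]
 [0.605  0.495  0.33  ]
 [0.6083 0.496  0.33  ]]
top [[1.3379 0.503  0.32  ]
 [1.3429 0.504  0.32  ]
 [1.4278 0.502  0.32  ]
 [1.4445 0.504  0.321 ]]
side [[0.4417 0.495  0.332 ]
 [0.4583 0.496  0.329 ]
 [0.4617 0.495  0.328 ]
 [0.4617 0.496  0.328 ]]
stack_top [([305.0, 256.0, 330.0, 270.0], 0.65)]
washer [([278.0, 179.0, 303.0, 203.0], 0.66)]
ink_black [([267.0, 241.0, 286.0, 273.0], 0.94)]
ink_red [([267.0, 274.0, 287.0, 301.0], 0.7)]
t 30.6 pos [0.494  0.3291 0.2389] yaw 7.004109007764771 F [ 0.0293  0.8384 -0.0102] w 0.999266073851097 units [ 0.  0. -0.] turn 0
```

```bash
python3 -c "
from plant import manip
print(manip.job_done())"
```

```text
the job is handed in; nothing more can be done
None
```

Both cups are nested upright on the stack, and the job was handed in at about 30.6 s. The top rim fits at z = 0.156 m in the wrist and side views, as expected for four cups fully home. The stack has not moved. The washer and both ink jars still show in place, and the arm never worked near the brush, though I did not re-check it at the end.

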